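# Offer up the clamping bar over the shaker platform

### The job

Get the laboratory shaker ready for its front clamping bar: push the platform lock on its front deck fully home to the end stop, then pick up the loose clamping bar with the heavy cast head from the paper by its balance point and hold it level about 50 mm above the two mid-length seats on the platform's side rails, head over the wide seat and shoe over the narrow one. Finish while still holding it there, still and touching nothing but the gripper, so that a colleague can line up the jars underneath. Leave the jars, the plain spare bar, the spanner and the spare knob where they are.

Things in the scene. Friction and masses are not known exactly. Their poses are not given: they have to be found in the camera images.
- shaker: Fixed benchtop shaker, white housing 300 (x) x 270 (y) mm; origin: centre of footprint on the bench, x from front (robot's side) to back, y to the left, z up. Front deck (x -150 to -55, top z 85): lock at y +55, control strip up to z 100 at y -122 to -18. Behind it the platform with rubber mat, x -55 to 145, top z 116; aluminium side rails at y +117 and -117, 16 wide, top z 145.
- rear_bar (a point): Middle of the clamping bar that is already fitted across the rails behind the jars (shaker x +125, z 176): same shape as the loose one, its knob reaching shaker z 215. It is part of the shaker and stays. Axes as the shaker's.
- lock (a joint): Platform lock slide, m: 0 = fully open (towards the robot), 0.040 = end stop, fully locked. Moves along the shaker's +x, towards the platform; starts 0 to 12 mm along. It drags with about 2.5 N of friction, more if moved fast (8 N per m/s), and stays where it is left.
- lock_grip (a point): Centre of the top of the lock's upright black grip, a fin 24 mm long (shaker x), 12 wide (y), 28 high, top at shaker z 121. It stands on a slide plate (top z 93) between guide strips (tops z 92). The keeper ahead of it, on the platform's front edge, begins 11 mm past the fin's front face when locked; top z 114. Axes as the shaker's.
- bar: Loose clamping bar to lift, 0.28 to 0.52 kg. Origin midway between head and shoe, level with their undersides; y along the bar to the head, z up. Aluminium beam 18 wide, z 24 to 38, y -127 to 101; dark cast head 44 (x) x 36 (y) x 44 (z) mm centred at y +117, on it a black lobed knob 36 across to z 70; black shoe 22 x 20 x 26 at y -117. Between shoe and head the beam is 24 mm clear of the paper.
- bar_balance (a point): Balance point of the bar: in the middle of the beam's section (31 mm above the underside of head and shoe), 50 mm from mid-length towards the head, 49 mm from the head's inner face. Axes as the bar's.
- bar_head (a point): Centre of the underside of the bar's cast head (bar y +117, z 0).
- bar_foot (a point): Centre of the underside of the bar's shoe (bar y -117, z 0).
- seat_wide (a point): Centre of the wide seat, on the top face of the shaker's +y rail at mid-length (shaker x +45, y +117, z 145), between two steel lugs 52 mm apart, 8 mm thick and 8 mm high. Axes as the shaker's.
- seat_narrow (a point): Centre of the narrow seat, on the top face of the shaker's -y rail at mid-length (shaker x +45, y -117, z 145), between two such lugs 30 mm apart. Axes as the shaker's.
- paper: Kraft paper sheet on the bench, 360 (x) x 340 (y) x 2 mm, fixed, with the loose bar in its middle part; origin at the centre of its underside.
- spare_bar: Plain spare bar without a head, 250 mm long along its y, 18 mm wide, 38 mm high, a shoe at each end, lying at the paper's far (+x) side; origin at mid-length on the resting surface. Leave alone.
- spanner: Steel spanner 180 mm long, 8 mm high, on the paper's near side; origin at its middle, underside. Leave alone.
- spare_knob: Loose black five-lobed knob, 36 mm across, 18 mm high, on the paper's near side; origin under its centre. Leave alone.
- jar_a: Glass jar with white lid, 54 mm across, 55 mm high, standing on the shaker's platform (top about shaker z 171), about 40 mm behind the line of the seats, on the +y half; origin under its centre. Leave alone.
- jar_b: A second such jar, on the -y half. Leave alone.

How it is judged:
By the outcome, as a careful person would: the job done as asked, in the order asked, and still so for the second after the job is handed in, while the arm keeps its last pose, push and grip.
It also fails if it takes over 56 s, if anything falls off the work surface, if the arm or the gripper's body presses on something with over 40 N, if the wrist force passes 120 N, or if a joint passes its speed limit or range.

### The arm

A 6-joint arm with a two-finger parallel gripper is mounted at the origin on the work surface. World frame = base frame: x ahead of the robot, y to its left, z up, the work surface at z = 0. Lengths are in m, angles in degrees, forces in N, time in s.
With the tool pointing down it reaches from about 0.4 to 0.825 m from the base axis. Payload 7 kg.
Tool frame: the origin (TCP) lies at the very end of the fingers, on their centre line; the grasp point (between the pads) lies 19 mm behind it (r.hold_point_z is the distance from the TCP to the grasp point, in m); x points along the fingers, y is the direction in which the jaws open and shut, and the axes are right-handed (so a half turn about x gives the same grasp; the last joint's range is limited). The gripper opens to 88 mm and grips with 3 to 60 N. Pads are 19 mm wide; open, the fingers measure 130 mm over their backs; the gripper's body (78 mm by 193 mm) begins 47 mm behind the grasp point.
Start: joints at [-51.503, 20.546, 0.682, 0, -70.136, -16.507], TCP at [0.253, -0.626, 0.227] pointing down, gripper open.
Joint ranges: [-176.03, 176.03], [-82.01, 121.73], [-58.28, 71.71], [-173.87, 95.51], [-174.79, -0.11], [-173.66, 173.66]. Speed limits (degrees/s): [136.94, 136.94, 172.46, 180, 180, 180].

### API

Orientations are given as [roll, pitch, yaw] about the fixed x, y, z axes, in that order (R = Rz(yaw) Ry(pitch) Rx(roll)).
In Python, from plant import r gives the robot as it stands. The module is installed in compiled form; this text tells all that it offers.
- The arm moves only by the shell command python3 -m creep 'ROWS' [FORCE]. ROWS is JSON, a list of rows, each a list of 7 numbers: the turn, a rotation vector about the tool's x, y, z in rad, then the shift along the tool's x, y, z in cm, then the opening in per cent of the stroke, from 0 (shut) to 100 (fully open). In form: [[rx, ry, rz, x, y, z, fingers], ...]. A call has 1 to 8 rows; each row shifts and turns the commanded pose from where the row before left it, along the tool's axes as they then stand; what a row does not reach is not made up. A row lasts 1/10 s, in which the tool goes at most 50 mm and 8.59 degrees, less where a joint would pass 70% of its speed; a pose out of reach is approached as far as the arm can. A call is refused whole if a number of a shift passes 5 or a number of a turn 0.15, either way. A call with a gripper value outside its range is refused whole. The fingers move at their own pace and stop on an object; FORCE is the grip in N (left out, the last holds). Time passes only in rows, so rows that do not move let the fingers close. It gives the time, the measured TCP pose, the force and the opening at its end, in the units of the state.
- r.get_state(): the state, without advancing time (a new reading comes with each control period).
- r.capture(name): name is "scene" or "top"; returns (picture, depth): 400x640x3 uint8, blue, green, red; 400x640 float32, m along the optical axis (not along the pixel's ray), 0 where there is no reading.
- r.camera_info(name): a dict with "fovy" (degrees; the focal length in pixels is half the picture's height over the tangent of half this angle, whatever the lens; pixels are square), "cx", "cy" (the principal point, pixels), "camera_from_world" (4x4, takes a point from world to camera coordinates). Camera axes: x right, y down, z forward; pixel columns grow to the right and rows downward; lengths in m; the calibration is good to about 2 mm. A picture is of the moment at which its call begins. camera_info takes no time and is no camera call.
- r.close_job(): hands the job in, once; it reports no verdict.
Trained networks look in the newest picture that a camera, given by its name, has taken for a name from the list of things; names that differ only in an ending like _2 or _b are one class to them, and where a whole thing is asked for, a point or a joint stands for the part that bears it (a point fixed in the world has none). Each returns a list of dicts, best first, with "score" (0 to 1); they miss things now and then, are a little off and sometimes report something else, mostly with a low value. They report only what shows in the picture. A call takes as long as a camera call.
- r.look_for(query, camera): "rect" ([left, top, right, bottom] in pixels, round what is visible of it).
- r.masks_of(query, camera): "pixels" (400x640 bool, what is visible of it) and "rect" ([left, top, right, bottom] in pixels, round what is visible of it).
The state is a dict: "time_s": time; "joints": joint angles; "qd": joint speeds; "joint_torque": joint torques, N m; "tcp_pos": TCP position; "eef_rot": TCP orientation; "contact_force": force on the tool from outside, world axes, zero at the start; "moment": the same for the moment, N m; "gripper_width": finger opening in m.
Only numpy, scipy, OpenCV 4.12 (cv2) and the standard library are available. Lean on these libraries where they do the work, as an engineer would, in place of code of your own. Each camera call takes 0.05 s, during which the arm holds its last target. There are 200 camera calls.

## Working session

There is one attempt and no reset: what is moved stays moved. The work goes in short steps, Python scripts to look and compute and a shell command to move; the robot and the scene stay as the last step left them, time stands still between calls to the robot, and variables do not carry over. Pictures are saved under pics/ and viewed, about 8 in all and at most 12, crops included, and the job is handed in when it is done.

```bash
mkdir -p pics; ls
cat > h.py <<'E'
import numpy as np,cv2
from plant import r
def K(n):
    i=r.camera_info(n); f=200/np.tan(np.radians(i["fovy"])/2); return f,i["cx"],i["cy"],np.array(i["camera_from_world"])
def cloud(n,d):
    f,cx,cy,T=K(n); v,u=np.mgrid[0:400,0:640]
    P=np.stack([(u-cx)/f*d,(v-cy)/f*d,d],-1); R=T[:3,:3]
    W=(P-T[:3,3])@R; W[d<=0]=np.nan; return W
def proj(n,p):
    f,cx,cy,T=K(n); c=T[:3,:3]@np.array(p)+T[:3,3]; return [cx+f*c[0]/c[2],cy+f*c[1]/c[2]]
E
python3 - <<'E'
from h import *
for n in ["top","scene"]:
    im,d=r.capture(n); cv2.imwrite(f"pics/{n}0.png",im); np.save(f"{n}0.npy",cloud(n,d))
    print(n,r.camera_info(n))
    for q in ["shaker","lock_grip","bar","spare_bar","jar_a","paper","spanner","spare_knob"]:
        for m in r.masks_of(q,n)[:3]:
            W=np.load(f"{n}0.npy")[m["pixels"]]
            print(q,round(m["score"],2),m["rect"],np.nanmedian(W,0).round(3),np.nanmax(W,0).round(3),np.nanmin(W,0).round(3))
print(r.get_state())
E
```

```text
pics
top {'fovy': 52.00723140831021, 'cx': 323.3991078734175, 'cy': 199.4540285990836, 'camera_from_world': array([[-0.0287973 , -0.99957873, -0.00361613, -0.01392952],
       [-0.98454105,  0.02898898, -0.17273844,  0.60917665],
       [ 0.1727705 , -0.00141417, -0.98496109,  1.03218735],
       [ 0.        ,  0.        ,  0.        ,  1.        ]])}
shaker 0.71 [346.2, 187.5, 442.5, 216.7] [ 0.603 -0.191  0.041] [ 0.638 -0.09   0.073] [ 0.566 -0.351 -0.002]
shaker 0.58 [157.0, 142.9, 281.1, 269.6] [0.575 0.222 0.115] [0.783 0.437 0.217] [ 0.431  0.082 -0.004]
lock_grip 0.83 [187.2, 237.4, 203.9, 269.1] [0.473 0.284 0.094] [0.513 0.303 0.124] [0.441 0.272 0.081]
bar 0.83 [346.5, 188.8, 445.6, 219.3] [ 0.603 -0.199  0.041] [ 0.641 -0.09   0.073] [ 0.566 -0.365 -0.002]
spare_bar 0.58 [338.8, 138.9, 428.8, 171.1] [ 0.734 -0.204  0.04 ] [ 0.769 -0.081  0.045] [ 0.697 -0.326  0.002]
jar_a 0.74 [187.5, 159.6, 217.5, 182.9] [0.666 0.259 0.169] [0.696 0.289 0.174] [0.644 0.239 0.114]
jar_a 0.74 [344.8, 189.4, 442.6, 217.9] [ 0.602 -0.196  0.041] [ 0.638 -0.09   0.073] [ 0.566 -0.351 -0.001]
[... 2248 characters left out ...]
91 -0.32   0.021] [ 0.447 -0.352  0.001]
{'time_s': 0.9, 'joints': array([-5.15046395e+01,  2.05430506e+01,  6.80795783e-01,  1.00198833e-03,
       -7.01358239e+01, -1.65057550e+01]), 'qd': array([-0.02070626,  0.02752622,  0.02089216, -0.03958001, -0.0156463 ,
        0.00070552]), 'joint_torque': array([-2.56417943e-04, -5.82351959e+01,  2.93308711e+01,  7.00251639e+00,
        1.26791740e-02, -1.11013372e-05]), 'tcp_pos': array([ 0.25269642, -0.62588231,  0.22659293]), 'eef_rot': array([-99.62120363,  89.99785998, -77.6312577 ]), 'contact_force': array([-0.17604936, -0.06423   , -0.14359544]), 'moment': array([-0.00805356,  0.0493504 , -0.02000693]), 'gripper_width': 0.08764345788328456}
```

Run:
```python
from h import *
a=cv2.imread("pics/top0.png")[120:300,140:480]; cv2.imwrite("pics/a.png",cv2.resize(a,None,fx=2.35,fy=2.35,interpolation=cv2.INTER_CUBIC))
a=cv2.imread("pics/scene0.png")[140:340,160:520]; cv2.imwrite("pics/b.png",cv2.resize(a,None,fx=2.2,fy=2.2,interpolation=cv2.INTER_CUBIC))
for n in ["top","scene"]:
    W=np.load(n+"0.npy"); im=cv2.imread(f"pics/{n}0.png")
    x,y,z=W[...,0],W[...,1],W[...,2]
    # rails
    S=(y>0)&(y<0.5)&(x>.4)&(x<.85)
    m=S&(abs(z-.145)<.006)
    P=W[m][:,:2]; 
    ym=np.median(P[:,1])
    for s in (1,-1):
        Q=P[s*(P[:,1]-.225)>.06]
        if len(Q)<10: continue
        c=cv2.fitLine(Q.astype(np.float32),cv2.DIST_HUBER,0,.01,.01).ravel()
        print(n,"rail",s,len(Q),c,np.percentile(Q,[2,50,98],axis=0).round(3).tolist())
    # whole body top
    m=S&(z>.078); print(n,"body",cv2.minAreaRect(W[m][:,:2].astype(np.float32)*1000))
    m=S&(abs(z-.176-.007)<.006)&(x>.6); print(n,"rearbar beam",m.sum(),cv2.minAreaRect(W[m][:,:2].astype(np.float32)*1000) if m.sum()>5 else 0)
    m=S&(z>.2); print(n,"rearknob",W[m].mean(0) if m.sum() else 0)
    m=S&(z>.105)&(x<.52)&(y>.24)&(y<.33); print(n,"lock fin",m.sum(),np.percentile(W[m],[3,50,97],axis=0).round(4).tolist())
    B=(y<0)&(x>.54)&(x<.66)&(y>-.4)
    m=B&(z>.032)&(z<.048); print(n,"bar beam",m.sum(),cv2.minAreaRect(W[m][:,:2].astype(np.float32)*1000), np.median(z[m]))
    m=B&(z>.06); print(n,"bar knob",W[m].mean(0), cv2.minEnclosingCircle(W[m][:,:2].astype(np.float32)*1000))
    Q=W[B&(z>.03)&(z<.044)][:,:2].astype(np.float32); print(cv2.fitLine(Q,cv2.DIST_HUBER,0,.01,.01).ravel())
```

```text
top rail 1 435 [ 0.99796486 -0.06376649  0.61708236  0.33954635] [[0.546, 0.329], [0.619, 0.339], [0.695, 0.351]]
top rail -1 464 [ 0.9982915  -0.05843077  0.62041795  0.10538876] [[0.532, 0.095], [0.618, 0.107], [0.692, 0.161]]
top body ((639.804931640625, 299.6590270996094), (424.84320068359375, 398.7198181152344), 86.53034210205078)
top rearbar beam 871 ((718.099609375, 299.4975891113281), (415.4257507324219, 61.92902755737305), 79.4715576171875)
top rearknob [0.71605057 0.33574981 0.21119932]
top lock fin 66 [[0.455, 0.281, 0.1053], [0.4667, 0.2852, 0.12], [0.4766, 0.2928, 0.1233]]
top bar beam 674 ((603.3843994140625, -221.86056518554688), (44.21525573730469, 261.22869873046875), 7.192088603973389) 0.04060119764646988
top bar knob [ 0.58825477 -0.10974705  0.069811  ] ((588.7399291992188, -109.84150695800781), 17.449512481689453)
[ 0.14916225 -0.98881274  0.6051812  -0.23097062]
scene rail 1 277 [ 0.99553525 -0.09439055  0.615229    0.33742815] [[0.549, 0.317], [0.619, 0.338], [0.74, 0.349]]
scene rail -1 306 [ 0.9975465  -0.07000694  0.5934796   0.10602108] [[0.533, 0.092], [0.616, 0.104], [0.72, 0.117]]
scene body ((640.4649658203125, 298.4210510253906), (424.6719970703125, 399.2591552734375), 86.6801986694336)
scene rearbar beam 1018 ((722.5296020507812, 298.85430908203125), (418.061279296875, 58.784912109375), 79.6389389038086)
scene rearknob [0.72241173 0.33110687 0.20933635]
scene lock fin 48 [[0.4577, 0.2801, 0.107], [0.4735, 0.2838, 0.117], [0.4803, 0.2915, 0.1204]]
scene bar beam 827 ((603.6903686523438, -222.92637634277344), (44.100284576416016, 260.7044982910156), 5.340044021606445) 0.038850844320482844
scene bar knob [ 0.5943431  -0.11134048  0.06757716] ((590.85205078125, -111.6998062133789), 18.10532569885254)
[ 0.12252562 -0.9924654   0.6107048  -0.21070899]
```

View pics/a.png

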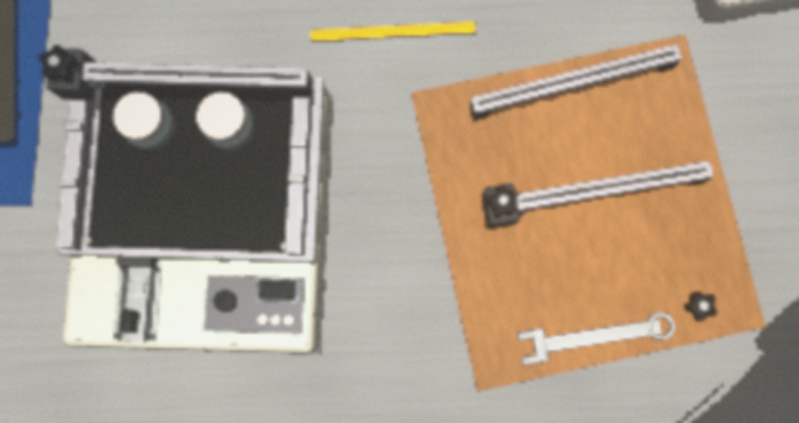

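View pics/b.png

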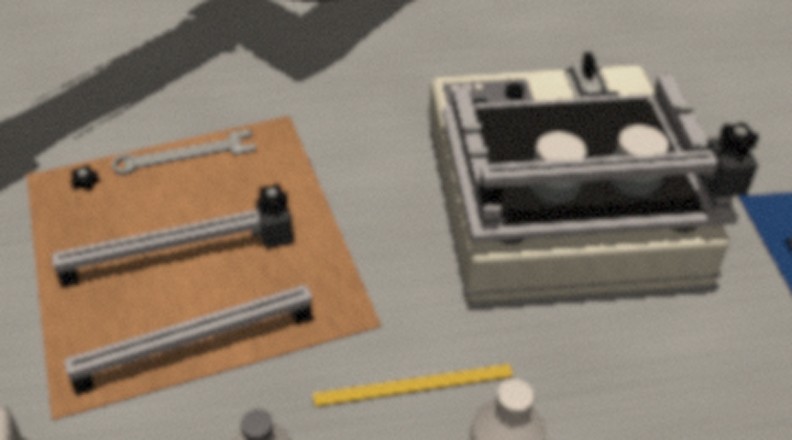

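Shaker at left (crop x 60–325), lock fin near (130,320), loose bar in the middle of the paper with head at (500,205), spare bar behind. The networks' hits match this, apart from low-value mix-ups. I'll refine the poses once, then move.

```bash
cat >> h.py <<'E'
from scipy.spatial.transform import Rotation as Ro
def ray(n,u,v,z):
    f,cx,cy,T=K(n); R=T[:3,:3]; c=-R.T@T[:3,3]; d=R.T@np.array([(u-cx)/f,(v-cy)/f,1]); return c+d*(z-c[2])/d[2]
def go(p,yaw):
    "tool-frame move to TCP p, tool down, tool y along world yaw deg (mod 180)"
    s=r.get_state(); R=Ro.from_euler("xyz",s["eef_rot"],degrees=True); M=R.as_matrix()
    best=None
    for k in (0,180):
        a=np.radians(yaw+k); X=np.array([0,0,-1.]); Y=np.array([np.cos(a),np.sin(a),0]); G=np.c_[X,Y,np.cross(X,Y)]
        v=Ro.from_matrix(M.T@G).as_rotvec()
        if best is None or np.linalg.norm(v)<np.linalg.norm(best): best=v; B=G
    d=np.array(p)-s["tcp_pos"]
    print("t",s["time_s"],"tcp",s["tcp_pos"].round(4),"j",s["joints"].round(1),"F",s["contact_force"].round(1),"w",round(s["gripper_width"],4))
    print(" turn",best.round(4)," shift now-axes cm",(M.T@d*100).round(2)," goal-axes cm",(B.T@d*100).round(2)); print(" tool y,z:",M[:,1].round(2),M[:,2].round(2))
E
python3 - <<'E'
from h import *
def pca(Q):
    for _ in range(4):
        vx,vy,x0,y0=cv2.fitLine(Q.astype(np.float32),cv2.DIST_HUBER,0,.001,.001).ravel()
        e=(Q-[x0,y0])@[-vy,vx]; Q=Q[abs(e)<.014]
    return np.round([vx,vy,x0,y0],4),len(Q),np.percentile(e,[5,95]).round(4)
for n in ["top","scene"]:
    W=np.load(n+"0.npy");x,y,z=W[...,0],W[...,1],W[...,2]
    m=(y>.12)&(y<.30)&(x>.69)&(x<.76)&(z>.172)&(z<.192); print(n,"rear",pca(W[m][:,:2]))
    m=(y<-.14)&(y>-.34)&(x>.57)&(x<.66)&(z>.034)&(z<.046); print(n,"beam",pca(W[m][:,:2]))
    m=(y<-.10)&(y>-.40)&(x>.57)&(x<.66)&(z>.03)&(z<.046); print("ends",np.percentile(W[m][:,:2],[1,99],axis=0))
for p in [(65,345),(314,350),(72,258),(318,260)]: print(p,ray("top",140+p[0]/2.35,120+p[1]/2.35,.085).round(4))
go([.47,-.2,.227],90-3.5)
go([.44,.285,.20],90-3.5)
E
```

```text
top rear (array([0.0605, 0.9982, 0.7085, 0.2098], dtype=float32), 634, array([-0.0089,  0.0077]))
top beam (array([ 0.1406, -0.9901,  0.6072, -0.2403], dtype=float32), 513, array([-0.0081,  0.0084]))
ends [[ 0.57132665 -0.34808593]
 [ 0.62814706 -0.10645036]]
scene rear (array([0.0598, 0.9982, 0.7172, 0.2223], dtype=float32), 729, array([-0.0048,  0.0112]))
scene beam (array([ 0.1431, -0.9897,  0.6114, -0.2419], dtype=float32), 564, array([-0.0097,  0.0079]))
ends [[ 0.58665876 -0.348882  ]
 [ 0.63334865 -0.10289938]]
(65, 345) [0.4435 0.3623 0.085 ]
(314, 350) [0.4307 0.0976 0.085 ]
(72, 258) [0.5362 0.3582 0.085 ]
(318, 260) [0.5263 0.0925 0.085 ]
t 0.9 tcp [ 0.2527 -0.6259  0.2266] j [-51.5  20.5   0.7   0.  -70.1 -16.5] F [-0.2 -0.1 -0.1] w 0.0876
 turn [0.4449 0.     0.    ]  shift now-axes cm [-0.04 31.35 36.1 ]  goal-axes cm [-4.000e-02  4.384e+01  1.909e+01]
 tool y,z: [-0.37  0.93 -0.  ] [ 0.93  0.37 -0.  ]
t 0.9 tcp [ 0.2527 -0.6259  0.2266] j [-51.5  20.5   0.7   0.  -70.1 -16.5] F [-0.2 -0.1 -0.1] w 0.0876
 turn [0.4449 0.     0.    ]  shift now-axes cm [ 2.66 77.45 51.48]  goal-axes cm [ 2.66 92.06 13.13]
 tool y,z: [-0.37  0.93 -0.  ] [ 0.93  0.37 -0.  ]
```

```bash
python3 -m creep '[[0.111,0,0,0,0,0,0],[0.111,0,0,0,0,0,0],[0.111,0,0,0,0,0,0],[0.112,0,0,0,0,0,0],[0,0,0,0,4.4,3,0],[0,0,0,0,4.5,3,0],[0,0,0,0,4.5,3,0],[0,0,0,0,4.5,3,0]]' 20
python3 -m creep '[[0,0,0,0,4.8,1.2,0],[0,0,0,0,4.8,1.2,0],[0,0,0,0,4.8,1.2,0],[0,0,0,0,4.8,1.2,0],[0,0,0,0,4.8,0,0],[0,0,0,0,4.8,0,0],[0,0,0,0,4.8,0,0],[0,0,0,0,4.8,0,0]]'
python3 -c "
from h import *
go([.436,.2877,.16],86.56)"
```

```text
time_s: 1.7
tcp_pos: [0.3748, -0.4654, 0.2267]
eef_rot: [-40.2, 90.0, -43.7]
contact_force: [1.0, 0.0, 0.6]
gripper_width: 0.0293
time_s: 2.5
tcp_pos: [0.4453, -0.0847, 0.227]
eef_rot: [14.0, 89.9, 10.5]
contact_force: [1.4, -0.5, 0.5]
gripper_width: 0.0005
t 2.5 tcp [ 0.4453 -0.0847  0.227 ] j [  14.3   -1.   -25.9    0.   -65.  -107.8] F [ 1.4 -0.5  0.5] w 0.0005
 turn [-0.0012  0.0011 -0.0003]  shift now-axes cm [ 6.7  37.11 -3.21]  goal-axes cm [ 6.7  37.12 -3.16]
 tool y,z: [0.06 1.   0.  ] [ 1.   -0.06  0.  ]
```

```bash
python3 -m creep '[[0,0,0,0,4.7,-0.5,0],[0,0,0,0,4.8,-0.5,0],[0,0,0,0.5,4.8,-0.5,0],[0,0,0,1,4.8,-0.5,0],[0,0,0,1.4,4.8,-0.5,0],[0,0,0,1.4,4.8,-0.5,0],[0,0,0,1.4,4,0,0],[0,0,0,0,0,0,0]]'
python3 -m creep '[[0,0,0,0,0,0,0],[0,0,0,0,0,0,0]]'
python3 - <<'E'
from h import *
go([.436,.2877,.102],86.56)
im,d=r.capture("top"); W=cloud("top",d)
cv2.imwrite("pics/c.png",cv2.resize(im[200:300,140:290],None,fx=5,fy=5,interpolation=cv2.INTER_CUBIC))
E
```

```text
time_s: 3.3
tcp_pos: [0.4352, 0.2448, 0.1679]
eef_rot: [-128.6, 89.9, -131.9]
contact_force: [-0.3, -0.6, -0.7]
gripper_width: 0.0005
time_s: 3.5
tcp_pos: [0.4355, 0.2408, 0.1699]
eef_rot: [16.3, 90.0, 12.8]
contact_force: [-0.6, 0.6, 0.4]
gripper_width: 0.0003
t 3.5 tcp [0.4355 0.2408 0.1699] j [  51.6    6.5  -26.     0.   -57.6 -145.1] F [-0.6  0.6  0.4] w 0.0003
 turn [-0.0013  0.0001 -0.    ]  shift now-axes cm [ 6.79  4.69 -0.24]  goal-axes cm [ 6.79  4.69 -0.23]
 tool y,z: [0.06 1.   0.  ] [ 1.   -0.06  0.  ]
```

View pics/c.png

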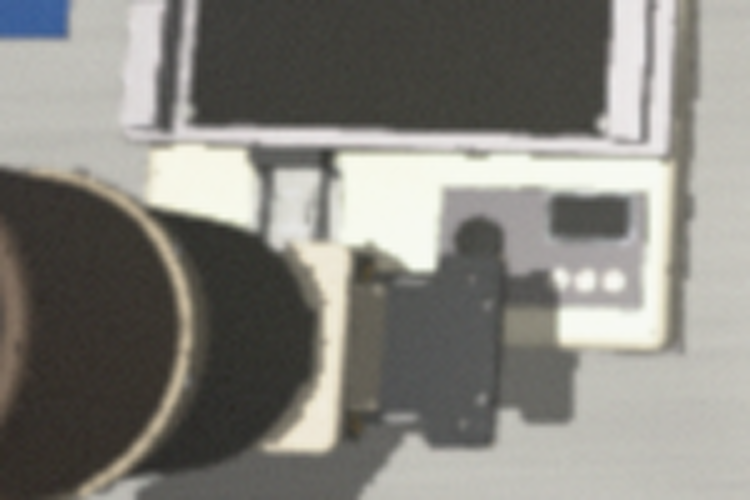

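The arm hides the lock, with the gripper still about 5 cm to its right (crop 440,345). I shift across behind the fin, then go down.

```bash
python3 -m creep '[[0,0,0,0,1.6,-0.2,0],[0,0,0,0,1.6,0,0],[0,0,0,0,1.5,0,0],[0,0,0,1.5,0,0,0],[0,0,0,2,0,0,0],[0,0,0,2,0,0,0],[0,0,0,1.3,0,0,0],[0,0,0,0,0,0,0]]'
python3 -c "
from h import *
go([.436,.2877,.102],86.56)
im,d=r.capture('scene')
cv2.imwrite('pics/d.png',cv2.resize(im[120:260,370:510],None,fx=4,fy=4,interpolation=cv2.INTER_CUBIC))
"
```

```text
time_s: 4.35
tcp_pos: [0.4357, 0.2881, 0.0999]
eef_rot: [-126.7, 89.8, -130.2]
contact_force: [-0.5, -0.4, 0.5]
gripper_width: 0.0004
t 4.35 tcp [0.4357 0.2881 0.0999] j [  55.    13.4  -28.    -0.   -48.9 -148.5] F [-0.5 -0.4  0.5] w 0.0004
 turn [-0.0011 -0.0021  0.0028]  shift now-axes cm [-0.21 -0.04  0.03]  goal-axes cm [-0.21 -0.04  0.03]
 tool y,z: [ 0.06  1.   -0.  ] [ 1.   -0.06 -0.  ]
```

View pics/d.png

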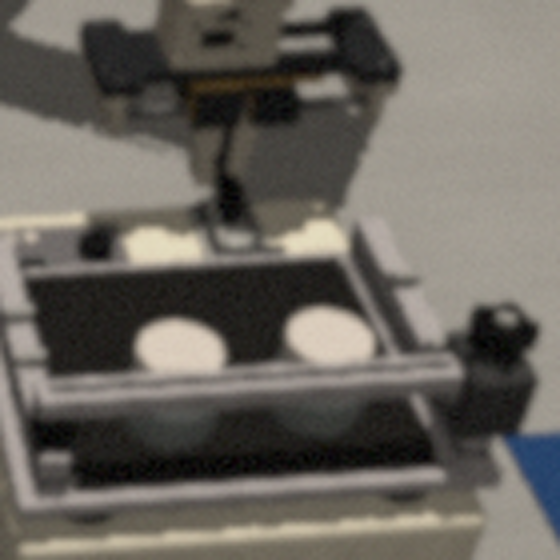

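Closed fingers sit behind the fin (fin at crop 230,195; fingers right behind it). Now push forward.

```bash
for i in 1 2; do python3 -m creep '[[0,0,0,0,0,0.3,0],[0,0,0,0,0,0.3,0],[0,0,0,0,0,0.3,0],[0,0,0,0,0,0.3,0],[0,0,0,0,0,0.3,0],[0,0,0,0,0,0.3,0],[0,0,0,0,0,0.3,0]]'; done
```

```text
time_s: 5.1
tcp_pos: [0.4576, 0.287, 0.1018]
eef_rot: [77.9, 90.0, 74.4]
contact_force: [-3.0, 0.7, 1.3]
gripper_width: 0.0006
time_s: 5.8
tcp_pos: [0.4786, 0.2856, 0.1017]
eef_rot: [-100.7, 90.0, -104.2]
contact_force: [-3.3, 1.6, 2.2]
gripper_width: 0.0006
```

```bash
for i in 1 2 3 4; do python3 -m creep '[[0,0,0,0,0,0.15,0],[0,0,0,0,0,0.15,0]]'|sed -n 2,4p; done
```

```text
tcp_pos: [0.4793, 0.2854, 0.1015]
eef_rot: [-171.3, 89.8, -174.9]
contact_force: [-20.2, 5.5, 12.8]
tcp_pos: [0.4799, 0.2852, 0.1014]
eef_rot: [-171.7, 89.6, -175.2]
contact_force: [-34.1, 8.1, 20.7]
tcp_pos: [0.4804, 0.2851, 0.1013]
eef_rot: [-171.3, 89.4, -174.9]
contact_force: [-48.5, 12.3, 27.8]
tcp_pos: [0.4808, 0.2849, 0.1012]
eef_rot: [-171.3, 89.2, -174.9]
contact_force: [-62.0, 16.5, 36.3]
```

```bash
python3 -m creep '[[0,0,0,0,0,-1,0],[0,0,0,0,0,-1.5,0],[0,0,0,0,0,-1,0],[0,0,0,-2,0,0,0],[0,0,0,-4,0,0,0],[0,0,0,-4,0,0,0],[0,0,0,-3,-2,0,20],[0,0,0,-1,-4,0,40]]'
python3 -m creep '[[0,0,0,0,-4.8,0.5,60],[0,0,0,0,-4.8,0.5,80],[0,0,0,0,-4.8,0.5,80],[0,0,0,0,-4.8,0.5,80],[0,0,0,0,-4.8,0.5,80],[0,0,0,0,-4.8,0.5,80],[0,0,0,0,-4.8,1,80],[0,0,0,0,-4.8,1,80]]'
python3 - <<'E'
from h import *
go([.6,-.1765,.16],8.15)
for n in ("top","scene"):
    im,d=r.capture(n); W=cloud(n,d)
    if n=="top": cv2.imwrite("pics/e.png",cv2.resize(im[205:285,150:250],None,fx=7,fy=7,interpolation=cv2.INTER_CUBIC))
    x,y,z=W[...,0],W[...,1],W[...,2]
    m=(z>.105)&(x<.54)&(x>.44)&(y>.26)&(y<.31)&(z<.13); print(n,"fin",m.sum(),np.percentile(W[m],[3,50,97],axis=0).round(4).tolist())
E
```

```text
time_s: 7.4
tcp_pos: [0.4534, 0.2286, 0.2449]
eef_rot: [34.5, 89.7, 31.1]
contact_force: [0.8, -1.7, -0.5]
gripper_width: 0.0112
time_s: 8.2
tcp_pos: [0.4778, -0.1616, 0.242]
eef_rot: [-21.2, 89.9, -24.7]
contact_force: [1.0, 1.3, 0.3]
gripper_width: 0.0692
t 8.2 tcp [ 0.4778 -0.1616  0.242 ] j [  3.7   3.7 -19.1   0.  -67.2 -97.2] F [1.  1.3 0.3] w 0.0692
 turn [ 1.367e+00  1.200e-03 -4.000e-04]  shift now-axes cm [ 8.21 -0.74 12.28]  goal-axes cm [ 8.2  11.89  3.21]
 tool y,z: [ 0.06  1.   -0.  ] [ 1.   -0.06  0.  ]
top fin 178 [[0.4911, 0.2632, 0.1084], [0.528, 0.2825, 0.1148], [0.5393, 0.304, 0.1228]]
scene fin 106 [[0.4946, 0.2649, 0.1068], [0.5163, 0.2829, 0.1134], [0.5395, 0.301, 0.1214]]
```

View pics/e.png

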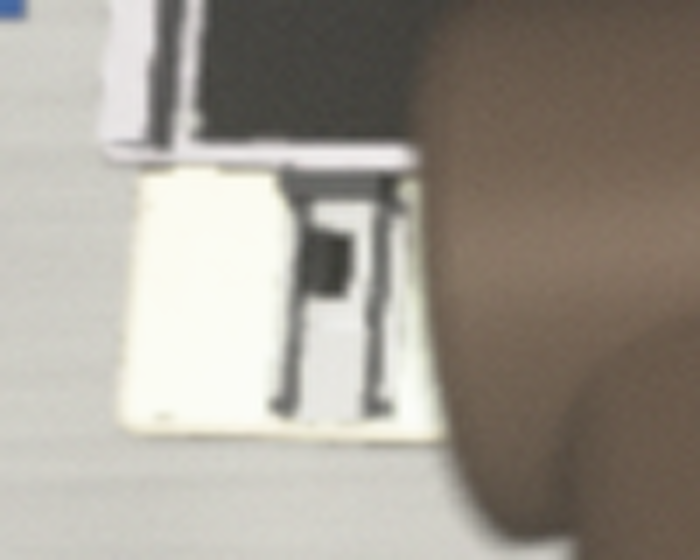

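Fin (crop 330,260) now stands right before the keeper (335,190); gap about 8–11 mm, and the hard stop at 60 N agrees: locked. Now the bar; the last joint needs the other turn (−1.7745) to stay in range.

```bash
python3 -m creep '[[-0.145,0,0,0,0,0,70],[-0.145,0,0,0,0,0,70],[-0.145,0,0,0,0,0,70],[-0.145,0,0,0,0,0,70],[-0.145,0,0,0,0,0,70],[-0.145,0,0,0,0,0,70],[-0.145,0,0,0,0,0,70],[-0.145,0,0,0,0,0,70]]'|sed -n 1,3p
python3 -m creep '[[-0.145,0,0,0,0,0,70],[-0.145,0,0,0,0,0,70],[-0.145,0,0,0,0,0,70],[-0.145,0,0,0,0,0,70],[-0.035,0,0,0,0,0,70],[0,0,0,0,0,0,70]]'
python3 -c "
from h import *
go([.6,-.1765,.12],188.15)"
```

```text
time_s: 9.1
tcp_pos: [0.4779, -0.1591, 0.2415]
eef_rot: [177.4, 90.0, -119.3]
time_s: 9.7
tcp_pos: [0.4779, -0.1591, 0.2415]
eef_rot: [149.7, 90.0, -112.1]
contact_force: [-0.5, -0.4, 0.8]
gripper_width: 0.0612
t 9.7 tcp [ 0.4779 -0.1591  0.2415] j [  4.    3.7 -19.1   0.  -67.2   4.2] F [-0.5 -0.4  0.8] w 0.0612
 turn [ 0.001  -0.0003 -0.0002]  shift now-axes cm [ 12.15 -11.84  -3.46]  goal-axes cm [ 12.15 -11.84  -3.46]
 tool y,z: [-0.99 -0.14  0.  ] [-0.14  0.99 -0.  ]
```

```bash
python3 -m creep '[[0,0,0,1,-3,-1,70],[0,0,0,2,-3,-1,70],[0,0,0,2,-3,-1,70],[0,0,0,2,-2.8,-0.5,70],[0,0,0,2,0,0,70],[0,0,0,2,0,0,70],[0,0,0,1.1,0,0,70],[0,0,0,0,0,0,70]]'
python3 - <<'E'
from h import *
go([.6,-.1765,.014],188.15)
for n in ("top","scene"):
    im,d=r.capture(n); W=cloud(n,d); x,y,z=W[...,0],W[...,1],W[...,2]
    # beam part still visible
    m=(y<-.22)&(y>-.34)&(x>.57)&(x<.66)&(z>.034)&(z<.046)
    if m.sum()>20: print(n,"beam",m.sum(),cv2.fitLine(W[m][:,:2].astype(np.float32),cv2.DIST_HUBER,0,.001,.001).ravel())
    if n=="scene":
        for b in (.05,-.117,.117):
            p=np.array([.607,-.226])+b*np.array([-.142,.99]); u=proj(n,[*p,.033 if b==.05 else .002]); cv2.circle(im,(int(u[0]),int(u[1])),1,(0,0,255),-1)
        u=proj(n,r.get_state()["tcp_pos"]);cv2.circle(im,(int(u[0]),int(u[1])),1,(0,255,0),-1)
        cv2.imwrite("pics/f.png",cv2.resize(im[170:300,165:325],None,fx=4.6,fy=4.6,interpolation=cv2.INTER_CUBIC))
E
```

```text
time_s: 10.5
tcp_pos: [0.5987, -0.1768, 0.119]
eef_rot: [81.3, 89.8, 179.4]
contact_force: [0.6, -0.0, 0.1]
gripper_width: 0.0612
t 10.5 tcp [ 0.5987 -0.1768  0.119 ] j [  1.4  20.9 -13.8  -0.  -55.5   6.7] F [ 0.6 -0.   0.1] w 0.0612
 turn [-0.0003  0.0005 -0.0032]  shift now-axes cm [ 1.05e+01 -1.60e-01  1.00e-02]  goal-axes cm [10.5  -0.13  0.02]
 tool y,z: [-0.99 -0.14  0.  ] [-0.14  0.99  0.  ]
top beam 201 [ 0.20316449 -0.97914463  0.6121307  -0.2878249 ]
scene beam 353 [ 0.14943194 -0.98877203  0.6168299  -0.2771757 ]
```

View pics/f.png

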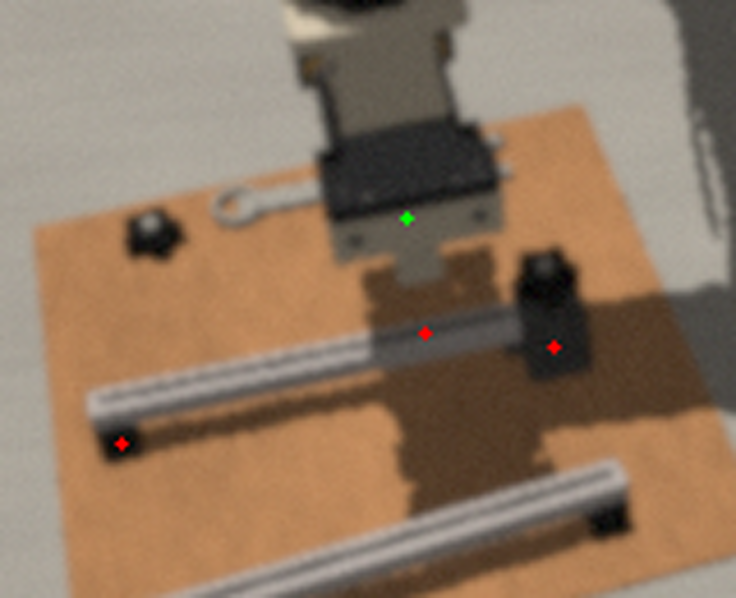

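Marks (balance 425,333, head 554,347, shoe 122,443) lie right on the bar. Descend and grip.

```bash
python3 -m creep '[[0,0,0,1.5,-0.1,0,70],[0,0,0,2,0,0,70],[0,0,0,2,0,0,70],[0,0,0,2,0,0,70],[0,0,0,1.5,0,0,70],[0,0,0,1,0,0,70],[0,0,0,0.5,0,0,70],[0,0,0,0,0,0,70]]'
python3 -m creep '[[0,0,0,0,0,0,40],[0,0,0,0,0,0,30],[0,0,0,0,0,0,10],[0,0,0,0,0,0,10],[0,0,0,0,0,0,10],[0,0,0,0,0,0,10],[0,0,0,0,0,0,10]]' 45
```

```text
time_s: 11.4
tcp_pos: [0.6011, -0.1769, 0.016]
eef_rot: [-121.9, 90.0, -23.7]
contact_force: [-0.6, -0.2, 0.8]
gripper_width: 0.0611
time_s: 12.1
tcp_pos: [0.6005, -0.1769, 0.0157]
eef_rot: [83.8, 90.0, -178.0]
contact_force: [-1.5, -0.5, 1.7]
gripper_width: 0.0175
```

```bash
python3 -m creep '[[0,0,0,-0.3,0,0,10],[0,0,0,-0.6,0,0,10],[0,0,0,-1,0,0,10],[0,0,0,-1,0,0,10],[0,0,0,-0.6,0,0,10],[0,0,0,-0.3,0,0,10],[0,0,0,0,0,0,10],[0,0,0,0,0,0,10]]' 60
python3 - <<'E'
from h import *
go([.6,-.2,.26],188.15)
print(r.get_state()["moment"])
im,d=r.capture("scene"); cv2.imwrite("pics/g.png",cv2.resize(im[170:300,165:325],None,fx=4.6,fy=4.6,interpolation=cv2.INTER_CUBIC))
E
```

```text
time_s: 12.9
tcp_pos: [0.6007, -0.1768, 0.0536]
eef_rot: [48.2, 90.0, 146.3]
contact_force: [-0.0, -0.4, -3.8]
gripper_width: 0.0172
t 12.9 tcp [ 0.6007 -0.1768  0.0536] j [  1.4  25.  -17.4  -0.  -47.6   6.8] F [-0.  -0.4 -3.8] w 0.0172
 turn [ 0.0006  0.0002 -0.0002]  shift now-axes cm [-20.64   0.4   -2.29]  goal-axes cm [-20.64   0.4   -2.29]
 tool y,z: [-0.99 -0.14  0.  ] [-0.14  0.99  0.  ]
[0.02868962 0.18493209 0.03410196]
```

View pics/g.png

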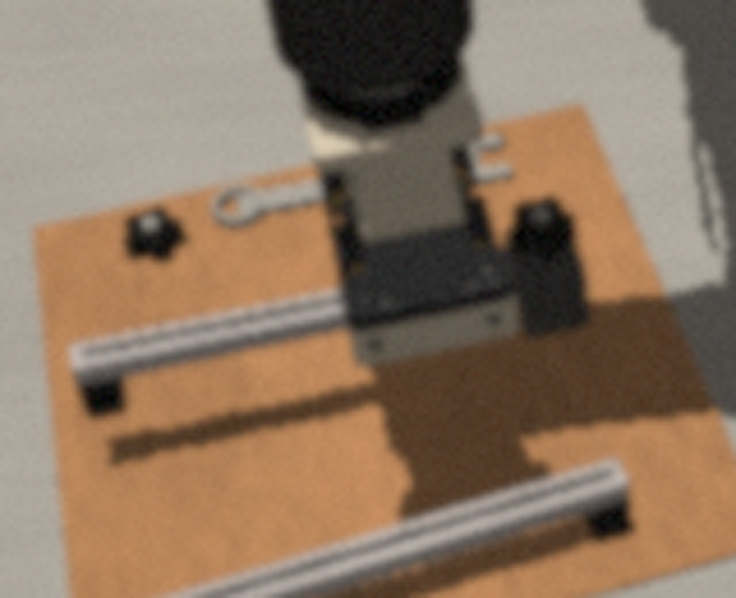

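Bar is up and level, shoe (100,385) and head (550,290) clear of the paper. Raise further, then across.

```bash
python3 -m creep '[[0,0,0,-1,0,0,10],[0,0,0,-2,0,0,10],[0,0,0,-3,0,0,10],[0,0,0,-3.5,0,0,10],[0,0,0,-3.5,0,0,10],[0,0,0,-3.5,0,0,10],[0,0,0,-2.5,0,0,10],[0,0,0,-1.2,0,0,10]]'
python3 -m creep '[[0,0,0,-0.4,0,0,10],[0,0,0,0,0,0,10],[0,0,0,0,0,0,10]]'
python3 -c "
from h import *
go([.6354,.2707,.26],176.56)"
```

```text
time_s: 13.75
tcp_pos: [0.6017, -0.1771, 0.2591]
eef_rot: [-105.3, 89.8, -7.1]
contact_force: [0.3, -0.1, -1.9]
gripper_width: 0.0177
time_s: 14.05
tcp_pos: [0.6001, -0.1767, 0.2578]
eef_rot: [72.5, 89.8, 170.7]
contact_force: [0.1, -0.7, -3.3]
gripper_width: 0.0176
t 14.05 tcp [ 0.6001 -0.1767  0.2578] j [  1.4  15.   -3.1  -0.  -72.1   6.8] F [ 0.1 -0.7 -3.3] w 0.0176
 turn [ 0.2028  0.0006 -0.0029]  shift now-axes cm [-0.2  -9.86 43.78]  goal-axes cm [-0.22 -0.84 44.87]
 tool y,z: [-0.99 -0.14  0.  ] [-0.14  0.99  0.  ]
```

```bash
python3 -m creep '[[0.02,0,0,0,0,0,10],[0.04,0,0,0,0,0,10],[0.05,0,0,0,0,0,10],[0.05,0,0,0,0,0,10],[0.03,0,0,0,0,0,10],[0.013,0,0,0,0,0,10],[0,0,0,0,0,1,10],[0,0,0,0,0,2,10]]'
python3 -m creep '[[0,0,0,0,-0.1,3,10],[0,0,0,0,-0.1,3.5,10],[0,0,0,0,-0.1,3.5,10],[0,0,0,0,-0.1,3.5,10],[0,0,0,0,-0.1,3.5,10],[0,0,0,0,-0.1,3.5,10],[0,0,0,0,-0.1,3.5,10],[0,0,0,0,-0.1,3.5,10]]'
python3 -m creep '[[0,0,0,0,0,3.5,10],[0,0,0,0,0,3,10],[0,0,0,0,0,2.5,10],[0,0,0,0,0,2,10],[0,0,0,0,0,1.5,10],[0,0,0,0,0,1,10],[0,0,0,0,0,0.5,10],[0,0,0,0,0,0,10]]'
python3 -m creep '[[0,0,0,0,0,0,10],[0,0,0,0,0,0,10]]'
python3 - <<'E'
from h import *
go([.6354,.2707,.2087],176.56)
for n in ("top","scene"):
    im,d=r.capture(n); W=cloud(n,d); x,y,z=W[...,0],W[...,1],W[...,2]
    m=(y>.09)&(y<.20)&(x>.60)&(x<.67)&(z>.24)&(z<.30); print(n,m.sum(),np.median(z[m]))
    if m.sum()>20: print(n,"beam",cv2.fitLine(W[m][:,:2].astype(np.float32),cv2.DIST_HUBER,0,.001,.001).ravel(),cv2.fitLine(W[m][:,1:].astype(np.float32),cv2.DIST_HUBER,0,.001,.001).ravel())
    C=np.array([.5875,.2235]); a=np.radians(-3.44); R2=np.array([[np.cos(a),-np.sin(a)],[np.sin(a),np.cos(a)]])
    for s in [(.045,.117,.145),(.045,-.117,.145)]:
        u=proj(n,[*(C+R2@s[:2]),s[2]]); cv2.circle(im,(round(u[0]),round(u[1])),1,(0,0,255),-1)
    if n=="top": A=cv2.resize(im[120:280,140:300],None,fx=2.5,fy=2.5,interpolation=cv2.INTER_CUBIC)
    else: B=cv2.resize(im[120:280,350:510],None,fx=2.5,fy=2.5,interpolation=cv2.INTER_CUBIC)
cv2.imwrite("pics/i.png",np.hstack([A,B]))
E
```

```text
time_s: 14.85
tcp_pos: [0.6025, -0.147, 0.2594]
eef_rot: [108.5, 90.0, -165.0]
contact_force: [0.8, 0.3, -2.8]
gripper_width: 0.0176
time_s: 15.65
tcp_pos: [0.6268, 0.1292, 0.2597]
eef_rot: [-17.0, 90.0, 69.6]
contact_force: [0.3, -0.3, -2.2]
gripper_width: 0.0176
time_s: 16.45
tcp_pos: [0.6356, 0.2669, 0.2596]
eef_rot: [130.5, 90.0, -142.9]
contact_force: [-0.2, -0.8, -2.2]
gripper_width: 0.0176
time_s: 16.65
tcp_pos: [0.6356, 0.266, 0.2599]
eef_rot: [-78.7, 90.0, 7.8]
contact_force: [-0.4, -0.8, -3.6]
gripper_width: 0.0173
t 16.65 tcp [0.6356 0.266  0.2599] j [ 38.9  20.9   5.5   0.  -74.6 -42.4] F [-0.4 -0.8 -3.6] w 0.0173
 turn [-0.0008  0.      0.0001]  shift now-axes cm [5.12 0.05 0.46]  goal-axes cm [5.12 0.05 0.46]
 tool y,z: [-1.    0.06 -0.  ] [0.06 1.   0.  ]
top 523 0.28404611557025045
top beam [0.08996402 0.99594504 0.6253386  0.14140208] [0.99994725 0.01026903 0.14139311 0.28437993]
scene 604 0.2808408722605791
scene beam [0.04560624 0.9989595  0.6357893  0.13080013] [0.9989926  0.04487437 0.15897994 0.2806218 ]
```

View pics/i.png

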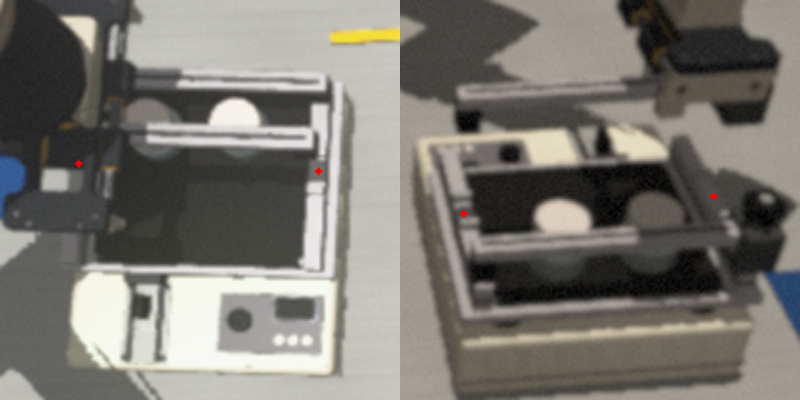

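The bar is above the shaker, about 50 mm higher than its goal. The lock still sits at the keeper and the seat marks fall on the rails. I'll check the seats against the lugs in the first, unoccluded pictures.

Run:
```python
from h import *
C=np.array([.5875,.2235]); a=np.radians(-3.44); R2=np.array([[np.cos(a),-np.sin(a)],[np.sin(a),np.cos(a)]])
T=[]
for n in ("top","scene"):
    im=cv2.imread(f"pics/{n}0.png"); W=np.load(n+"0.npy")
    for sy,g in ((.117,.026),(-.117,.015)):
        u=proj(n,[*(C+R2@[.045,sy]),.145]); c=[int(u[0])-17,int(u[1])-17]; k=11
        t=cv2.resize(im[c[1]:c[1]+35,c[0]:c[0]+35],None,fx=k,fy=k,interpolation=cv2.INTER_CUBIC)[:290]
        for dx,z in ((0,.145),(g,.153),(g+.008,.153),(-g,.153),(-g-.008,.153)):
            for yy in ((-.008,.008) if dx else (0,)):
                q=proj(n,[*(C+R2@[.045+dx,sy+yy]),z]); cv2.circle(t,(int((q[0]-c[0]+.5)*k),int((q[1]-c[1]+.5)*k)),3,(0,0,255) if dx==0 else (0,200,0),-1)
        T.append(t)
        D=W.reshape(-1,3); L=np.c_[(D[:,:2]-C)@R2,D[:,2]]
        m=(abs(L[:,1]-sy)<.01)&(abs(L[:,0]-.045)<.06)&(L[:,2]>.1495)&(L[:,2]<.16); print(n,sy,m.sum(),np.sort(L[m][:,0]*1000).round(0).tolist())
cv2.imwrite("pics/k.png",np.vstack([np.hstack(T[:2]),np.hstack(T[2:])]))
```

```text
top 0.117 58 [-1.0, 4.0, 9.0, 9.0, 11.0, 11.0, 11.0, 11.0, 11.0, 11.0, 11.0, 12.0, 13.0, 13.0, 13.0, 13.0, 14.0, 14.0, 14.0, 15.0, 16.0, 16.0, 16.0, 16.0, 16.0, 43.0, 48.0, 68.0, 70.0, 70.0, 70.0, 70.0, 70.0, 70.0, 71.0, 72.0, 72.0, 72.0, 73.0, 73.0, 73.0, 75.0, 75.0, 75.0, 75.0, 75.0, 75.0, 76.0, 100.0, 101.0, 101.0, 101.0, 101.0, 101.0, 101.0, 101.0, 101.0, 102.0]
top -0.117 50 [-6.0, 9.0, 20.0, 21.0, 21.0, 21.0, 21.0, 21.0, 22.0, 22.0, 23.0, 23.0, 23.0, 23.0, 24.0, 25.0, 25.0, 25.0, 26.0, 26.0, 26.0, 28.0, 28.0, 28.0, 28.0, 28.0, 28.0, 58.0, 58.0, 58.0, 58.0, 60.0, 60.0, 60.0, 60.0, 60.0, 60.0, 62.0, 62.0, 62.0, 62.0, 62.0, 63.0, 64.0, 64.0, 65.0, 65.0, 65.0, 65.0, 103.0]
scene 0.117 29 [12.0, 12.0, 12.0, 13.0, 13.0, 13.0, 14.0, 15.0, 15.0, 15.0, 16.0, 16.0, 17.0, 17.0, 18.0, 18.0, 19.0, 19.0, 70.0, 72.0, 72.0, 73.0, 74.0, 75.0, 75.0, 76.0, 76.0, 77.0, 78.0]
scene -0.117 44 [22.0, 22.0, 23.0, 23.0, 24.0, 24.0, 25.0, 25.0, 25.0, 26.0, 26.0, 27.0, 28.0, 28.0, 28.0, 29.0, 30.0, 30.0, 31.0, 31.0, 32.0, 32.0, 60.0, 61.0, 61.0, 61.0, 61.0, 61.0, 63.0, 63.0, 63.0, 64.0, 65.0, 65.0, 65.0, 65.0, 66.0, 67.0, 68.0, 68.0, 68.0, 68.0, 68.0, 69.0]
```

View pics/k.png

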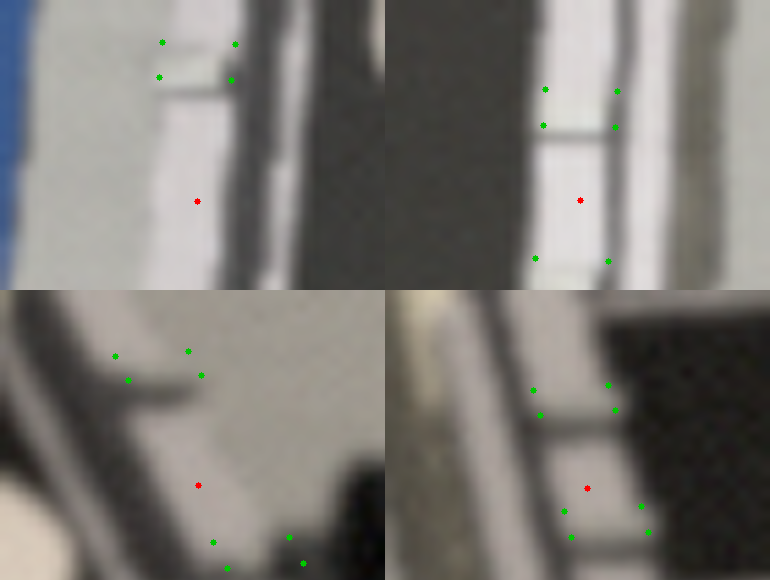

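Lug centres average to shaker x ≈ 44 against 45 expected, so the pose is good to about 1 mm. Lower to 50 mm.

```bash
python3 -m creep '[[0,0,0,0.4,0,0.1,10],[0,0,0,0.9,0,0.2,10],[0,0,0,1.2,0,0.15,10],[0,0,0,1.2,0,0,10],[0,0,0,0.8,0,0,10],[0,0,0,0.4,0,0,10],[0,0,0,0.2,0,0,10],[0,0,0,0,0,0,10]]' 60
python3 -m creep '[[0,0,0,0,0,0,10],[0,0,0,0,0,0,10],[0,0,0,0,0,0,10],[0,0,0,0,0,0,10],[0,0,0,0,0,0,10]]'
python3 - <<'E'
from h import *
go([.6354,.2707,.2087],176.56)
C=np.array([.5875,.2235]); a=np.radians(-3.44); R2=np.array([[np.cos(a),-np.sin(a)],[np.sin(a),np.cos(a)]])
for n in ("top","scene"):
    im,d=r.capture(n); D=cloud(n,d).reshape(-1,3); L=np.c_[(D[:,:2]-C)@R2,D[:,2]]
    m=(abs(L[:,0]-.045)<.013)&(L[:,2]>.222)&(L[:,2]<.245)
    for lo in (-.125,-.1,-.075,-.05,-.025): 
        q=L[m&(L[:,1]>lo)&(L[:,1]<lo+.025)]; print(n,lo,len(q),np.median(q,0).round(4))
    q=L[m&(L[:,1]<0)]; print("beam end y",np.percentile(q[:,1],1).round(4))
    q=L[(abs(L[:,1]-.117)<.04)&(abs(L[:,0]-.045)<.04)&(L[:,2]>.24)&(L[:,2]<.275)]; print("knob",len(q),np.median(q,0).round(4),q.max(0).round(3))
    if n=="top": A=cv2.resize(im[120:280,140:300],None,fx=2.5,fy=2.5,interpolation=cv2.INTER_CUBIC)
    else: B=cv2.resize(im[120:280,350:510],None,fx=2.5,fy=2.5,interpolation=cv2.INTER_CUBIC)
cv2.imwrite("pics/l.png",np.hstack([A,B]))
E
```

```text
time_s: 17.55
tcp_pos: [0.6359, 0.2713, 0.2086]
eef_rot: [177.8, 90.0, -95.6]
contact_force: [0.3, 0.3, -2.6]
gripper_width: 0.0174
time_s: 18.05
tcp_pos: [0.6358, 0.2714, 0.2088]
eef_rot: [-35.3, 90.0, 51.2]
contact_force: [0.4, -0.3, -2.6]
gripper_width: 0.0173
t 18.05 tcp [0.6358 0.2714 0.2088] j [ 39.2  22.7   1.5  -0.  -68.9 -42.7] F [ 0.4 -0.3 -2.6] w 0.0173
 turn [0.     0.0001 0.0001]  shift now-axes cm [ 0.01  0.04 -0.07]  goal-axes cm [ 0.01  0.04 -0.07]
 tool y,z: [-1.    0.06 -0.  ] [0.06 1.   0.  ]
top -0.125 101 [ 0.0422 -0.1125  0.2331]
top -0.1 103 [ 0.0434 -0.0871  0.2332]
top -0.075 96 [ 0.0428 -0.0622  0.2331]
top -0.05 97 [ 0.0437 -0.0375  0.2332]
top -0.025 102 [ 0.0434 -0.0126  0.2331]
beam end y -0.1256
knob 10 [0.0293 0.1243 0.2418] [0.031 0.131 0.257]
scene -0.125 98 [ 0.0517 -0.1131  0.2315]
scene -0.1 96 [ 0.0519 -0.0872  0.2309]
scene -0.075 94 [ 0.052  -0.0632  0.231 ]
scene -0.05 98 [ 0.052  -0.0378  0.2314]
scene -0.025 96 [ 0.0514 -0.0122  0.2311]
beam end y -0.1264
knob 17 [0.0405 0.1247 0.2616] [0.054 0.133 0.264]
```

View pics/l.png

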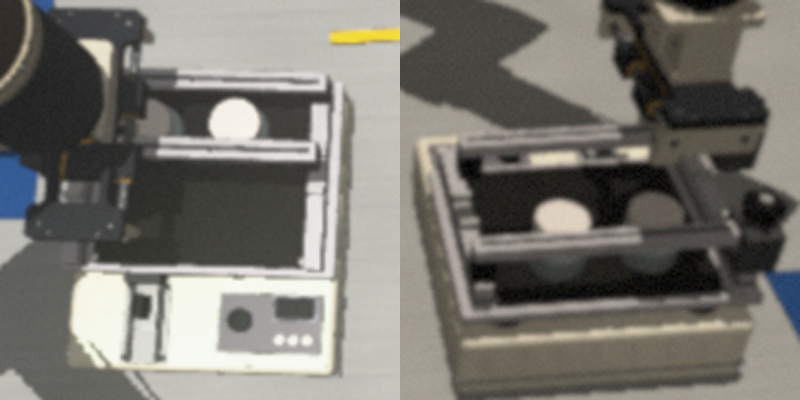

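Beam height 231–233 mm along its whole length (expected 233), level and parallel, end at shaker y −126 (expected −127). I'll trim 1 mm towards the front, settle and hand in.

```bash
python3 -m creep '[[0,0,0,0,0.1,0,10],[0,0,0,0,0,0,10],[0,0,0,0,0,0,10],[0,0,0,0,0,0,10],[0,0,0,0,0,0,10],[0,0,0,0,0,0,10],[0,0,0,0,0,0,10],[0,0,0,0,0,0,10]]' 60
python3 -c "
from h import *
s=r.get_state(); print(s['tcp_pos'],s['qd'].round(2),s['contact_force'],s['gripper_width']); print(r.close_job())"
```

```text
time_s: 18.95
tcp_pos: [0.6348, 0.2714, 0.2087]
eef_rot: [-28.0, 90.0, 58.5]
contact_force: [-0.3, 0.5, -3.1]
gripper_width: 0.0174
[0.63483484 0.27142904 0.20870381] [ 0.05  0.06  0.07 -0.   -0.05  0.01] [-0.33303344  0.49121224 -3.11958749] 0.017445466358560056
the job is handed in; nothing more can be done
None
```

I pushed the platform lock home. The headed bar is now held level about 50 mm above the mid-length seats, head over the wide seat and shoe over the narrow one. I handed the job in at about 19 s.

**Lock:** I pushed the fin until it met a hard stop. The sideways force rose from about 3 N to about 62 N (73 N in all at the wrist) while the tool moved only about 2 mm more. In the picture the fin then stood roughly 8–11 mm from the keeper; it should be 11 mm.

**Bar:**
- I gripped it at the balance point with 60 N.
- The beam top measures 231–233 mm along the visible shoe-side half, against 233 mm expected. The gripper hides the rest.
- The beam's end is at shaker y −126 mm, against −127 mm expected.
- After that check I moved the bar 1 mm towards the front. The tool readings show it holding still, with only the bar's weight of about 3 N on it.

**Disagreement:** the two cameras differ by about 9 mm on the beam's position front to back (shaker x 43 and 52 mm). They see opposite sides of the beam, so I took the average. It may be about 2 mm off the seat line.

I took no picture after the 1 mm trim. I planned no contact with the jars, spare bar, spanner or spare knob and saw no sign of any, but I did not measure them again at the end.

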